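Load the glass plate under the sprung clips of the stone-inspection stage

ROBOT

A 6-joint arm with a two-finger parallel gripper is mounted at the origin on the work surface. World frame = base frame: x ahead of the robot, y to its left, z up, the work surface at z = 0. Lengths are in m, angles in rad, forces in N, time in s.
With the tool pointing down it reaches from about 0.25 to 0.725 m from the base axis. Payload 4 kg.
Tool frame: the origin (TCP) lies on the centre line of the jaws, within the pads' length; the fingertips stand 8 mm ahead of it and the grasp point (between the pads) lies 11 mm behind it (finger_overhang is the distance from the TCP to the fingertips, in m); z points along the fingers, y is the direction in which the jaws open and shut (so a half turn about z gives the same grasp; the last joint's range is limited). The gripper opens to 85 mm and grips with 20 to 120 N. Pads are 22 mm wide; open, the fingers measure 114 mm over their backs; the gripper's body (76 mm by 85 mm) begins 54 mm behind the grasp point. The pads swing forward as they close: fully open they stand 13 mm farther back than shut.
Start: joints at [-1.132, 0.241, 0.005, 1.335, 0, 1.571], TCP at [0.212, -0.453, 0.239] pointing down, gripper open.
Joint ranges: [-2.72, 2.72], [-1.05, 1.87], [-1.09, 1.28], [-1.99, 2.15], [-1.42, 1.44], [-3.14, 3.14]. Speed limits (rad/s): [2.79, 2.79, 3.14, 3.14, 3.14, 3.14].

INTERFACE

Orientations are given as a unit quaternion [x, y, z, w].
In Python, from rig import * gives the robot as it stands. Calls block until the motion is done:
- move_pose(position, orientation): joint-space move of the TCP to a pose.
- servo_line(position, feed=0.15, frame=None): straight line of the TCP; frame=None keeps the orientation; feed is the mean speed in m/s.
- move_joints(angles): joint-space move.
- move_gripper(opening, effort=None): opening from 0.0 (shut) to 1.0 (fully open); effort is the grip in N (None keeps the last); returns when the fingers have stopped.
- pause(seconds).
- solve_ik(position, orientation): joint angles nearest the present ones, or None.
- capture(name): name is "scene" or "top"; returns (picture, depth): 480x640x3 uint8, red, green, blue; 480x640 float32, m along the optical axis (not along the pixel's ray), 0 where there is no reading.
- calibration(name): a dict with "fx", "fy", "cx", "cy" (pixels), "D" ([k1, k2, p1, p2, k3] as OpenCV has them; the pictures are not rectified), "cam_to_world" (4x4, takes a point from camera to world coordinates). Camera axes: x right, y down, z forward; pixel columns grow to the right and rows downward; lengths in m; the calibration is good to about 2 mm. A picture is of the moment at which its call begins. calibration takes no time and is no camera call.
A pose or a line that the arm cannot do raises IKError and nothing moves.
- finish_job(): hands the job in, once; it reports no verdict.
Readings, each from a call of its own:
- get_time(): time.
- get_joint_pos(): joint angles.
- get_joint_vel(): joint speeds.
- get_effort(): joint torques, N m.
- get_tcp_pos(): TCP position.
- get_tcp_rot(): TCP orientation.
- get_wrist_force(): force on the tool from outside, world axes, zero at the start.
- get_wrist_torque(): the same for the moment, N m.
- get_gripper_width(): opening from 0.0 (shut) to 1.0 (fully open).
Only numpy, scipy, OpenCV 4.12 (cv2) and the standard library are available. Lean on these libraries where they do the work, as an engineer would, in place of code of your own. Each camera call takes 0.05 s, during which the arm holds its last target. There are 200 camera calls.

TASK

Take the aluminium-framed glass plate from the cork pad by its upright tab, lay it on the inspection stage in front of the two sprung clips with its sloping edge towards them, and slide it in until both clips have ridden up over the edge and snapped down into the groove across the plate, then let go. It is glass: keep it level and slide it gently, without ramming it into the stop or pressing it hard on the stage, and leave everything else as it lies.

Things in the scene. Friction and masses are not known exactly. Their poses are not given: they have to be found in the camera images.
- plate: glass plate in an aluminium frame, 100 mm long (its x, from -52 to +48), 60 mm wide (its y), 10 mm thick, about 0.12 kg, lying on a fixed cork pad 150 x 110 x 3 mm. Origin: on the underside, on its middle line; z up; +x towards the sloping leading edge
- tab (a point): point in the plate's upright tab, 38 mm behind the plate's origin (-x), 30 mm above its underside. The tab is 28 mm long along the plate's x and 10 mm thick along its y; its top is 42 mm above the plate's underside: pinch it across its 10 mm from above
- groove (a point): middle of the floor of the groove across the plate, 11 mm ahead (+x) of its origin, 3.5 mm above its underside; the groove is 10 mm wide (plate x 6 to 16). Ahead of it a flat land 10 mm high (x 16 to 26), then a ramp falling to 1.5 mm at the leading edge (x 48)
- stage: low metal inspection stage, fixed, 206 mm long (its x, -115 to +91), 112 mm wide, flat deck 40 mm above its underside. Origin: on the underside. The plate goes in along the stage's +x, its own x the same way, on the middle line (y = 0), between two guide rails 6 mm high and 64 mm apart (x -5 to +37) that flare outward before (x -32 to -5)
- lay (a point): point on the deck's middle line, 85 mm before the stage's origin (-x): the plate laid with its origin here is clear of the rails and clips
- seat (a point): point on the deck at the stage's x = 0: nominal place of the plate's origin when its leading edge meets the rubber-faced stop (8 mm high). The carriage with stop and clips is clamped by hand: the true place is up to 10 mm before or beyond, unmeasured: feel for it. Keep the whole force (deck, clips, stop) on the plate under 28 N; it rises quickly at the stop
- clip_left (a joint): clip on the stage's +y side, rad: 0 at rest, about 0.18 riding on the land, about 0.03 down in the groove. Its rubber roller (6 mm thick, 45 mm before its hinge, 18 mm off the middle) stands 37 mm before the stop, 2 mm above the deck, pressed down by 1 to 1.5 N; driving both up takes 4 to 8 N in all, more if met fast. It drops into the groove 2 to 5 mm before the plate meets the stop
- clip_right (a joint): the same for the clip on the stage's -y side
- loupe: bystander: black eye loupe, 32 mm across, 26 mm tall, origin under it
- gauge_ring: bystander: brass ring, 28 mm across, 8 mm tall, origin under it
- jar: bystander: amber glass jar, 48 mm across, 55 mm tall, origin under it
- hammer: bystander: small hammer lying down, 180 mm long
- mandrel: bystander: upright tapered steel ring mandrel, 44 mm foot, 150 mm tall, origin under it
- finding_tray: bystander: divided wooden tray 100 x 140 x 22 mm, origin under its centre
- glass_blank: bystander: plain piece of greenish glass 75 x 50 x 5 mm with no frame, tab or groove, origin under its centre
Mind the look-alikes: they are no part of the job. Of the things that look like the plate, take the one that is farthest to the robot's right at the start. Leave any orange look-alike of the stage alone.

How it is judged:
By the outcome, as a careful person would: the job done as asked, in the order asked, and still so for the second after the job is handed in, with the robot touching nothing.
It also fails if it takes over 72 s, if anything falls off the work surface, if the arm or the gripper's body presses on something with over 40 N, if the wrist force passes 120 N, or if a joint passes its speed limit or range.

## Working session

There is one attempt and no reset: what is moved stays moved. The work goes in short steps, each a Python script; the robot and the scene stay as the last script left them, time stands still between calls to the robot, and variables do not carry over. Pictures are saved under pics/ and viewed, about 8 in all and at most 12, crops included, and the job is handed in when it is done.

```bash
mkdir -p pics; ls; python3 - <<'E'
from rig import *
import cv2,numpy as np
for n in ("scene","top"):
    p,d=capture(n); cv2.imwrite(f"pics/{n}0.png",p[:,:,::-1]); np.savez(f"{n}0.npz",p=p,d=d)
    c=calibration(n); print(n,c["fx"],c["cx"],c["cy"],c["D"]); print(np.round(c["cam_to_world"],3), (d>0).mean())
print(get_time(),get_tcp_rot())
E
```

```text
pics
scene 610.1138473298367 319.1119791009998 237.13318662865242 [-0.13968331  0.          0.          0.          0.        ]
[[-0.874  0.398 -0.279  0.908]
 [ 0.486  0.723 -0.491  0.629]
 [ 0.006 -0.565 -0.825  1.148]
 [ 0.     0.     0.     1.   ]] 0.995869140625
top 526.664225611579 309.45311317787144 240.4628943809775 [0.02848034 0.         0.         0.         0.        ]
[[ 7.200e-02 -9.760e-01  2.040e-01  2.880e-01]
 [-9.970e-01 -7.100e-02  1.200e-02 -1.000e-03]
 [ 3.000e-03 -2.040e-01 -9.790e-01  1.156e+00]
 [ 0.000e+00  0.000e+00  0.000e+00  1.000e+00]] 0.9960709635416667
0.1 [ 9.76024811e-01  2.17657358e-01 -2.12366849e-04 -8.92798517e-04]
```

View pics/scene0.png

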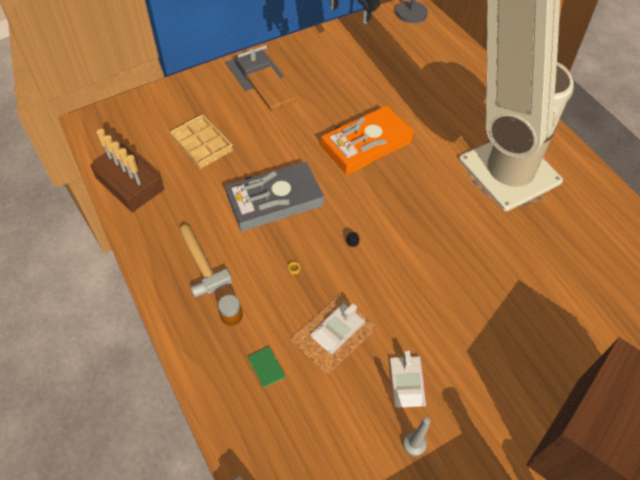

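View pics/top0.png

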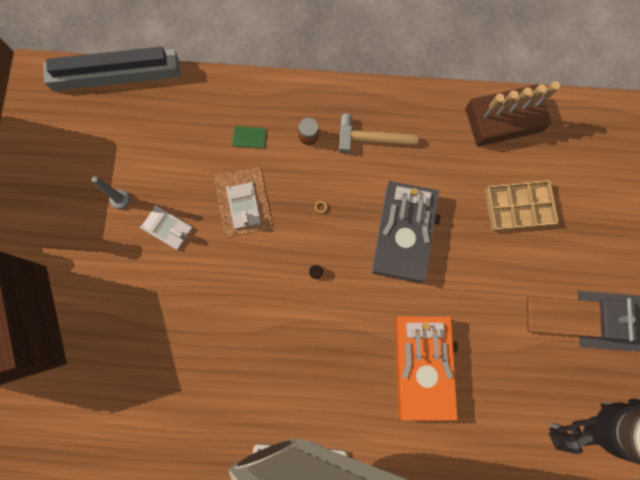

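The top view shows the grey stage at (405,232), with its clips and stop at the far end (413,190). The cork pad with the right-hand plate is at (243,203), and the decoy plate at (165,228). The orange decoy stage is at (427,368). Next I'll take poses from depth in both views.

```bash
cat > h.py <<'E'
from rig import *
import cv2,numpy as np
def K(c): return np.array([[c["fx"],0,c["cx"]],[0,c["fy"],c["cy"]],[0,0,1.]])
def cloud(n,d,box):
    c=calibration(n);x0,y0,x1,y1=box
    u,v=np.meshgrid(np.arange(x0,x1),np.arange(y0,y1));uv=np.stack([u.ravel(),v.ravel()],1).astype(float)
    r=cv2.undistortPoints(uv[:,None],K(c),np.array(c["D"]))[:,0]
    z=d[y0:y1,x0:x1].ravel();P=np.c_[r*z[:,None],z,np.ones(len(z))]@np.array(c["cam_to_world"]).T
    return P[z>0,:3],uv[z>0]
def proj(n,X):
    c=calibration(n);T=np.linalg.inv(np.array(c["cam_to_world"]))
    return cv2.projectPoints(np.atleast_2d(X).astype(float),cv2.Rodrigues(T[:3,:3])[0],T[:3,3],K(c),np.array(c["D"]))[0][:,0]
def pose2(o,yaw,X):  # local -> world
    c,s=np.cos(yaw),np.sin(yaw);X=np.atleast_2d(X);return X@np.array([[c,s,0],[-s,c,0],[0,0,1.]])+np.asarray(o)
E
python3 - <<'E'
from h import *
B={"top":{"stage":(365,172,450,292),"plate":(205,160,280,245)},"scene":{"stage":(215,155,335,235),"plate":(285,290,385,375)}}
for n in B:
    d=np.load(n+"0.npz")["d"]
    for k,b in B[n].items():
        P,uv=cloud(n,d,b)
        print(n,k,"z hist",np.histogram(P[:,2],bins=np.arange(-.01,.09,.005))[0])
        for lo,hi in ([(.033,.044),(.046,.075)] if k=="stage" else [(.002,.006),(.009,.017),(.038,.055)]):
            m=(P[:,2]>lo)&(P[:,2]<hi);Q=P[m]
            if len(Q)<4: continue
            r=cv2.minAreaRect((Q[:,:2]*1000).astype(np.float32))
            print("  ",lo,hi,m.sum(),"zmed %.4f"%np.median(Q[:,2]),"rect",np.round(r[0],1),np.round(r[1],1),round(r[2],1),"mean",np.round(Q.mean(0)*1000,1))
def crop(n,b,s):
    p=np.load(n+"0.npz")["p"];x0,y0,x1,y1=b;return cv2.resize(p[y0:y1,x0:x1,::-1],None,fx=s,fy=s,interpolation=cv2.INTER_CUBIC)
a=[cv2.resize(crop(n,B[n][k],3),(400,300)) for n in B for k in ("stage","plate")]
a=[]
for n in B:
    for k in ("stage","plate"):
        i=crop(n,B[n][k],3.2);o=np.zeros((300,400,3),np.uint8);i=i[:300,:400];o[:i.shape[0],:i.shape[1]]=i;a.append(o)
cv2.imwrite("pics/crops.png",np.vstack([np.hstack(a[:2]),np.hstack(a[2:])]))
E
```

```text
top stage z hist [  46 2465 2517  105   38   37   48   62   90 1826 2073  477  122  213
   39    0    0    0    0]
   0.033 0.044 3801 zmed 0.0400 rect [ 559.6 -199.7] [120.2 207.5] 82.9 mean [ 545.3 -193.5   40. ]
   0.046 0.075 737 zmed 0.0501 rect [ 561.9 -197.3] [ 97.  184.6] 76.4 mean [ 612.5 -201.2   52.1]
top plate z hist [  35 1652 3109  725  600  151    5    4    6    5   29   30    1    0
    0    0    0    0    0]
   0.002 0.006 1874 zmed 0.0035 rect [607.4 172.9] [199.8 170.4] 4.8 mean [610.1 171.3   3.6]
   0.009 0.017 809 zmed 0.0128 rect [597.1 187.1] [127.7  96.9] 17.1 mean [592.3 166.4  12.8]
   0.038 0.055 62 zmed 0.0450 rect [563.4 157.7] [28.4  9.7] 17.8 mean [563.2 157.6  44.9]
scene stage z hist [ 150 2701 2383  236  131  125  125  127  195 1388 1321  350  116  173
   37    1    0    0    0]
   0.033 0.044 2708 zmed 0.0397 rect [ 561.4 -200.2] [128.1 207.6] 82.7 mean [ 552.7 -190.2   39.6]
   0.046 0.075 584 zmed 0.0512 rect [ 587.  -194.6] [ 98.9 139.1] 89.8 mean [ 615.1 -200.1   52.4]
scene plate z hist [  78 2743 3830  822  674  183   14   14   16   15   36   34    0    0
    0    0    0    0    0]
   0.002 0.006 2187 zmed 0.0034 rect [605.4 167.1] [192.6 212.9] 60.9 mean [615.  169.9   3.6]
   0.009 0.017 915 zmed 0.0128 rect [618.6 164.5] [136.5  79.1] 14.4 mean [598.2 166.7  12.8]
   0.038 0.055 77 zmed 0.0444 rect [565.3 156.8] [30.2 11.3] 15.9 mean [565.5 157.2  44.4]
```

View pics/crops.png

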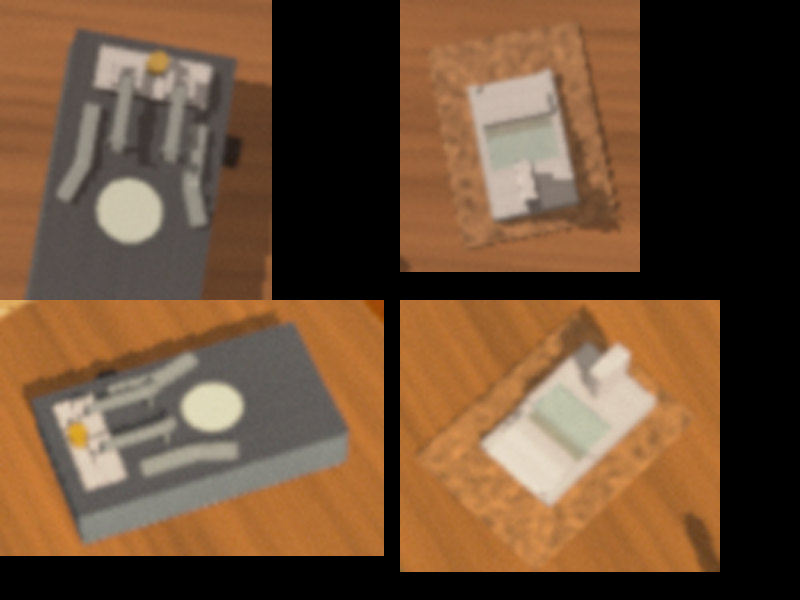

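```bash
python3 - <<'E'
from h import *
from scipy.optimize import least_squares
def edges(Q,o,yaw,axis,rng,step=.004,tr=None):
    c,s=np.cos(yaw),np.sin(yaw);L=(Q[:,:2]-o)@np.array([[c,-s],[s,c]]);a,b=L[:,axis],L[:,1-axis]
    R=[(x+step/2,a[(b>=x)&(b<x+step)]) for x in np.arange(*rng,step)]
    R=[(x,v.min(),v.max()) for x,v in R if len(v)>3];return np.array(R)
def line(x,y):
    f=lambda p:p[0]+p[1]*x-y
    return least_squares(f,[np.median(y),0],loss="soft_l1",f_scale=.0005).x
B={"top":{"stage":(365,172,450,292),"plate":(205,160,280,245)},"scene":{"stage":(215,155,335,235),"plate":(285,290,385,375)}}
for n in B:
    d=np.load(n+"0.npz")["d"]
    for k,o,yaw,z,hx,hy,cx in (("stage",[.5605,-.2],np.radians(-7.1),(.0365,.05),.103,.056,-.012),("plate",[.601,.168],np.radians(16.5),(.0105,.0165),.05,.03,-.002)):
        P,_=cloud(n,d,B[n][k]);Q=P[(P[:,2]>z[0])&(P[:,2]<z[1])]
        o=np.array(o)
        for it in range(2):
            c,s=np.cos(yaw),np.sin(yaw);L=(Q[:,:2]-o)@np.array([[c,-s],[s,c]]);q=Q[(abs(L[:,0])<hx+.008)&(abs(L[:,1])<hy+.008)]
            E=edges(q,o,yaw,1,(-hx*.8,hx*.8));l0=line(E[:,0],E[:,1]);l1=line(E[:,0],E[:,2])
            F=edges(q,o,yaw,0,(-hy*.8,hy*.8));m0=line(F[:,0],F[:,1]);m1=line(F[:,0],F[:,2])
            dy=(l0[0]+l1[0])/2;dx=(m0[0]+m1[0])/2
            print(n,k,"width",l1[0]-l0[0],"len",m1[0]-m0[0],"slopes",l0[1],l1[1],m0[1],m1[1])
            o=o+np.array([[c,-s],[s,c]])@[dx,dy] if k=="stage" else o+np.array([[c,-s],[s,c]])@[0,dy]
            yaw+=(l0[1]+l1[1])/2
        print("  ->",k,"centre" if k=="stage" else "midline pt",o,"yaw",np.degrees(yaw), "x-range",m0[0],m1[0])
        if k=="stage":
            print("   origin",o+.012*np.array([np.cos(yaw),np.sin(yaw)]))
            q=P[(P[:,2]>.0445)&(P[:,2]<.0475)];c,s=np.cos(yaw),np.sin(yaw);L=(q[:,:2]-o)@np.array([[c,-s],[s,c]])-[.012,0]
            L=L[(L[:,0]>-.003)&(L[:,0]<.035)];print("   rails",[(np.round(np.percentile(v,[0,10,50,90,100])*1000,1),len(v)) for v in (L[L[:,1]>.025][:,1],L[L[:,1]<-.025][:,1])])
E
```

```text
top stage width 0.11051334073307723 len 0.20461309400379984 slopes 0.0006704069948595735 0.0001370260789844457 -0.0018834798960155148 -0.0013161057066498143
top stage width 0.11045924372270913 len 0.2046391767037103 slopes 0.0011147139226081984 -0.0009282738694125164 -0.001143350855021541 -0.006003133816916735
  -> stage centre [ 0.55957273 -0.19560671] yaw -7.071527632224578 x-range -0.10228115803942113 0.10235801866428917
   origin [ 0.57148145 -0.19708401]
   rails [(array([30.4, 32.3, 36.8, 40.9, 53.9]), 54), (array([-52. , -41.7, -37.4, -32.5, -29.7]), 49)]
top plate width 0.05536195788072719 len 0.08818775560626765 slopes 0.055664863963336766 -0.050805094391643324 0.029027156410891944 -0.18821390791828543
top plate width 0.05536324541859877 len 0.08846457807827983 slopes 0.05315784153110501 -0.05324894703345929 0.03156742859274338 -0.20750023267752638
  -> plate midline pt [0.60092313 0.1682595 ] yaw 16.63661216254441 x-range -0.05220305589869296 0.03626152217958687
scene stage width 0.11254749760371593 len 0.20479756696793644 slopes -0.014855792514933986 0.002734182440405773 -
[... 181 characters left out ...]
0022894169702111374
  -> stage centre [ 0.56217203 -0.19601839] yaw -7.412038901868351 x-range -0.10225908912180129 0.102326325142395
   origin [ 0.57407176 -0.19756643]
   rails [(array([32.6, 33.1, 36.8, 41.6, 49.6]), 43), (array([-47.2, -42.1, -37.1, -33.8, -27.1]), 27)]
scene plate width 0.05761473903609095 len 0.08985160485563012 slopes 0.02942517417000285 0.008116573224743275 -0.10354282083580763 -0.053746812938928766
scene plate width 0.05761265721661671 len 0.09038360498914615 slopes 0.008950165368492103 -0.011571557422309116 -0.052148450313243645 -0.03440488228374647
  -> plate midline pt [0.60127493 0.16706868] yaw 17.50039449006618 x-range -0.049437070882032405 0.04094653410711374
```

```bash
cat >> h.py <<'E'
def quat(yaw): return [float(np.cos(yaw/2)),float(np.sin(yaw/2)),0.,0.]
PY=np.radians(17.);SY=np.radians(-7.2);SO=np.array([.5728,-.1973])
def F(): return np.round(get_wrist_force(),2)
E
python3 - <<'E'
from h import *
q=quat(PY);tab=np.array([.5648,.1570])
print("ik",[solve_ik([*tab,z],q) for z in (.15,.027)], solve_ik([*(SO-.123*np.array([np.cos(SY),np.sin(SY)])),.06],quat(SY)))
move_gripper(.45,40)
move_pose([*tab,.12],q);print(get_time(),F())
servo_line([*tab,.050],feed=.1);servo_line([*tab,.027],feed=.05);print(F())
move_gripper(0.,50);pause(.2)
print(get_time(),get_gripper_width(),F(),np.round(get_wrist_torque(),3),get_tcp_pos(),get_tcp_rot())
E
```

```text
ik [array([0.27112948, 0.46009634, 0.08540523, 1.19610522, 0.        ,
       3.11601616]), array([ 0.27112948,  0.57780834, -0.07066686,  0.92232113,  0.        ,
        3.11601616])] [-0.38351685  0.37221149 -0.31893177  0.87965307  0.          2.88373951]
3.1583 [-0.06 -0.41 -1.09]
[ 1.   -0.19  0.57]
5.1833 0.10654993460985249 [-0.77 -0.39  2.36] [-0.042  0.005  0.012] [0.56518048 0.15709542 0.02744426] [ 9.89015541e-01  1.47810828e-01  4.65224323e-04 -5.26557865e-05]
```

```bash
python3 - <<'E'
from h import *
t=get_tcp_pos();q=quat(PY)
servo_line([t[0],t[1],.05],feed=.06);servo_line([t[0],t[1],.11],feed=.12);pause(.2)
print(get_gripper_width(),F(),np.round(get_wrist_torque(),3))
u=np.array([np.cos(SY),np.sin(SY)]);w=SO-.130*u
move_pose([*w,.13],quat(SY));pause(.3)
print(get_time(),F(),get_tcp_pos(),get_tcp_rot())
o=[]
for n,b in (("top",(345,165,465,315)),("scene",(215,130,365,260))):
    p,d=capture(n);np.savez(n+"1.npz",p=p,d=d);x0,y0,x1,y1=b
    o.append(cv2.resize(p[y0:y1,x0:x1,::-1],(400,int(400*(y1-y0)/(x1-x0))),interpolation=cv2.INTER_CUBIC))
h=max(i.shape[0] for i in o);o=[np.pad(i,((0,h-i.shape[0]),(0,0),(0,0))) for i in o]
cv2.imwrite("pics/hold.png",np.hstack(o))
P,_=cloud("top",np.load("top1.npz")["d"],(345,165,465,315));c,s=np.cos(SY),np.sin(SY)
L=(P[:,:2]-SO)@np.array([[c,-s],[s,c]])
P2,_=cloud("scene",np.load("scene1.npz")["d"],(215,130,365,260));L2=(P2[:,:2]-SO)@np.array([[c,-s],[s,c]])
for PP,LL in((P,L),(P2,L2)):
    m=(PP[:,2]>.085)&(PP[:,2]<.125)&(LL[:,0]>-.12)&(LL[:,0]<0)&(abs(LL[:,1])<.045);l=LL[m];z=PP[m,2]
    print(m.sum())
    for x in np.arange(-.10,-.03,.008):
        k=(l[:,0]>x)&(l[:,0]<x+.008)
        if k.sum()>3: print(round(x+.004,3),"y",np.round([l[k,1].min()*1e3,l[k,1].max()*1e3],1),"z",np.round(np.percentile(z[k],[5,50,95])*1e3,1))
    print("xmax",np.percentile(l[:,0],[98,100]))
E
```

```text
0.1093841027411237 [ 0.6  -0.75 -0.64] [ 0.019  0.011 -0.027]
8.2167 [-0.55 -0.07 -1.33] [ 0.44421119 -0.18038197  0.12987741] [ 9.98074298e-01 -6.20297435e-02 -7.40618548e-05 -3.02703238e-05]
306
-0.096 y [19.6 31.9] z [110.9 115.8 119.8]
-0.088 y [17.6 31.7] z [107.5 115.5 118.7]
-0.08 y [12.1 31.1] z [106.1 109.9 115.1]
-0.072 y [ 6.9 31.5] z [109.2 115.  117.9]
-0.064 y [ 1.7 32. ] z [109.5 113.9 118. ]
-0.056 y [-3.1 31.4] z [108.7 111.1 113.8]
-0.048 y [-6.6 32. ] z [105.6 109.2 112.6]
xmax [-0.04523636 -0.04444995]
785
-0.096 y [-29.9  34. ] z [108.7 115.2 118.8]
-0.088 y [-28.8  33.9] z [107.8 114.  118.3]
-0.08 y [-27.1  32.9] z [105.1 109.2 113.6]
-0.072 y [-29.6  33.3] z [107.1 113.6 116.6]
-0.064 y [-31.3  33.7] z [108.8 114.  118.7]
-0.056 y [-29.9  34. ] z [107.6 111.6 115.5]
-0.048 y [-30.8  34.8] z [104.3 108.6 113.9]
-0.04 y [-23.2  28.9] z [105.8 109.6 112.3]
xmax [-0.04460915 -0.04188877]
```

View pics/hold.png

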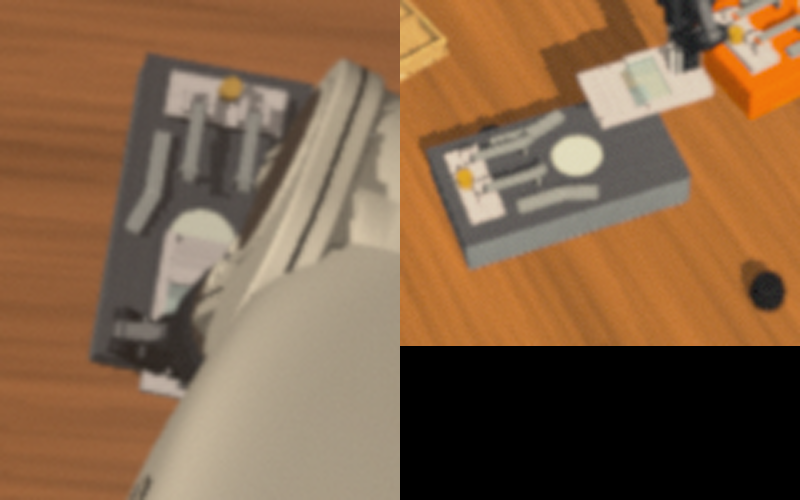

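Both views show the plate held level, with its yaw within about 1° of the stage's. It sits about 1.5 mm too far to +y (edges at about -30 and +33 mm), so I'll correct that and lower it under force watch.

```bash
cat >> h.py <<'E'
u=np.array([np.cos(SY),np.sin(SY)]);v=np.array([-u[1],u[0]])
def W(x,y,z): return [*(SO+x*u+y*v),z]
def loc(): t=np.array(get_tcp_pos());d=t[:2]-SO;return np.round([d@u*1e3,d@v*1e3,t[2]*1e3],2)
def FL(): f=np.array(get_wrist_force());return np.array([f[:2]@u,f[:2]@v,f[2]])
E
python3 - <<'E'
from h import *
Y=-.0015
servo_line(W(-.1235,Y,.09),feed=.1);servo_line(W(-.1235,Y,.068),feed=.05);pause(.3)
f0=np.mean([FL() for _ in range(1)],axis=0);print(get_time(),loc(),f0)
z=.068
while z>.061:
    z-=.0005;servo_line(W(-.1235,Y,z),feed=.02);pause(.05);f=FL()-f0
    print(round(z,4),loc(),np.round(f,2))
    if f[2]>2: break
pause(.3);print(get_time(),loc(),np.round(FL()-f0,2),np.round(get_wrist_torque(),3))
E
```

```text
9.7667 [-123.29   -1.57   68.25] [-0.15045305 -0.40340388 -0.97260819]
0.0675 [-123.49   -1.5    67.51] [-0.26  0.88  0.27]
0.067 [-123.54   -1.52   66.98] [-0.71  0.97 -0.52]
0.0665 [-123.5    -1.5    66.49] [-0.16  0.37 -0.13]
0.066 [-123.53   -1.51   65.97] [-0.53  1.49  0.04]
0.0655 [-123.52   -1.49   65.49] [-0.24  0.18  0.  ]
0.065 [-123.53   -1.51   64.98] [-0.44 -0.21  0.17]
0.0645 [-123.46   -1.5    64.52] [0.49 1.59 0.32]
0.064 [-123.48   -1.52   64.41] [-1.7   0.13  5.17]
12.4667 [-123.45   -1.55   64.42] [-2.46  0.4   7.24] [ 0.212  0.423 -0.016]
```

```bash
python3 - <<'E'
from h import *
f0=np.array([-.4,.2,-.97]);Y=-.0015;z=.0642
servo_line(W(-.1235,Y,z),feed=.02);pause(.1);print(loc(),np.round(FL()-f0,2))
for x in (-.115,-.108,-.101,-.096):
    servo_line(W(x,Y,z),feed=.03);f=FL()-f0;print(get_time(),loc(),np.round(f,2),np.round(get_wrist_torque(),3))
    if abs(f[0])>6 or abs(f[1])>5 or f[2]>9: break
E
```

```text
[-123.46   -1.53   64.4 ] [-1.39  0.38  6.98]
13.25 [-115.56   -1.59   64.44] [-3.37  0.33  7.31] [ 0.121  0.697 -0.002]
13.6333 [-108.59   -1.64   64.4 ] [-3.24 -0.28  8.93] [0.072 0.667 0.009]
14.0167 [-101.5    -1.66   64.45] [-3.63  0.31  7.61] [ 0.069  0.668 -0.02 ]
14.3333 [-96.78  -1.61  64.43] [-3.65  0.24  8.36] [ 0.079  0.735 -0.019]
```

```bash
python3 - <<'E'
from h import *
f0=np.array([-.4,.2,-.97]);Y=-.0016;z=.06455;x=-.096
servo_line(W(x,Y,z),feed=.02);pause(.15);print(loc(),np.round(FL()-f0,2))
for i in range(24):
    x+=.0015;servo_line(W(x,Y,z),feed=.02);f=FL()-f0;print(round(get_time(),2),loc(),np.round(f,2))
    if f[0]<-9 or abs(f[1])>5 or f[2]>11: print("STOP");break
E
```

```text
[-96.48  -1.66  64.41] [-3.38 -1.04  4.24]
14.98 [-94.4   -1.61  64.43] [-1.63  0.48  4.15]
15.23 [-92.72  -1.57  64.43] [-1.8  -0.51  2.86]
15.48 [-90.98  -1.56  64.45] [-0.59  0.04  2.26]
15.73 [-89.47  -1.56  64.45] [0.12 0.14 1.14]
15.98 [-88.12  -1.61  64.45] [ 0.34  0.13 -0.36]
16.23 [-86.69  -1.62  64.48] [1.09 0.34 0.17]
16.48 [-85.31  -1.6   64.47] [ 0.77 -0.34 -0.58]
16.73 [-83.84  -1.61  64.51] [-0.28 -0.56 -0.47]
16.98 [-82.37  -1.59  64.53] [ 0.43 -0.44  0.62]
17.23 [-80.84  -1.61  64.53] [ 0.37  0.58 -0.45]
17.48 [-79.33  -1.6   64.55] [ 0.06 -0.62 -0.26]
17.73 [-77.82  -1.6   64.53] [ 0.01 -0.34 -0.43]
17.98 [-76.33  -1.6   64.54] [0.62 0.46 0.56]
18.23 [-74.84  -1.62  64.54] [ 0.01 -0.21 -0.49]
18.48 [-73.35  -1.58  64.53] [ 0.13  0.71 -0.14]
18.73 [-72.68  -1.58  64.51] [-1.65 -0.16  2.52]
18.98 [-72.48  -1.54  64.51] [-7.64  0.73  5.75]
19.23 [-71.49  -1.54  64.53] [-8.83 -0.42  7.31]
19.48 [-70.11  -1.53  64.51] [-8.42 -0.38  7.06]
19.73 [-68.63  -1.53  64.51] [-8.8   0.42  6.48]
19.98 [-67.21  -1.54  64.47] [-8.5   1.    7.52]
20.23 [-65.73  -1.53  64.49] [-8.73  0.    7.68]
20.48 [-64.25  -1.53  64.51] [-8.32  0.68  7.06]
20.73 [-62.79  -1.52  64.5 ] [-8.83  0.18  8.14]
```

```bash
python3 - <<'E'
from h import *
f0=np.array([-.4,.2,-.97]);Y=-.0016;z=.06458;x=-.0615
pk=0
for i in range(15):
    x+=.0015 if x<-.044 else .0007;servo_line(W(x,Y,z),feed=.02);f=FL()-f0;print(round(get_time(),2),loc(),np.round(f,2))
    if f[0]<-12.5 or abs(f[1])>5 or f[2]>13: print("STOP");break
E
```

```text
20.98 [-62.81  -1.54  64.49] [-9.1   0.56  6.93]
21.23 [-61.33  -1.53  64.5 ] [-9.79  0.19  6.83]
21.48 [-59.85  -1.54  64.5 ] [-9.67 -0.35  6.3 ]
21.73 [-58.37  -1.53  64.5 ] [-8.83  0.23  7.52]
21.98 [-56.92  -1.5   64.48] [-9.83  0.43  7.34]
22.23 [-55.42  -1.5   64.5 ] [-8.56 -0.03  7.07]
22.48 [-53.92  -1.53  64.5 ] [-10.18  -0.24   6.91]
22.73 [-51.26  -1.55  64.48] [-5.23 -0.23  4.26]
22.98 [-49.57  -1.51  64.47] [-6.17  0.32  4.3 ]
23.23 [-48.05  -1.53  64.47] [-5.61 -0.19  4.41]
23.48 [-46.51  -1.51  64.46] [-5.17  0.02  4.41]
23.73 [-44.99  -1.54  64.48] [-5.17 -1.24  5.06]
23.98 [-44.44  -1.54  64.47] [-6.16 -0.48  5.25]
24.23 [-43.75  -1.53  64.45] [-6.02 -0.31  3.99]
24.48 [-43.01  -1.55  64.45] [-5.48 -0.26  4.6 ]
```

```bash
python3 - <<'E'
from h import *
f0=np.array([-.4,.2,-.97]);Y=-.0016;z=.06458;x=-.0427
for i in range(16):
    x+=.0005;servo_line(W(x,Y,z),feed=.015);pause(.05);f=FL()-f0;print(round(get_time(),2),loc(),np.round(f,2))
    if f[0]<-9 or f[0]>-2.5 or abs(f[1])>5: print("STOP");break
E
```

```text
24.78 [-42.99  -1.54  64.46] [-3.78 -0.57  3.03]
25.08 [-41.68  -1.56  64.47] [-1.66  0.38  0.59]
STOP
```

```bash
python3 - <<'E'
from h import *
f0=np.array([-.4,.2,-.97]);Y=-.0016;z=.06458;x=-.0417
for i in range(2):
    x+=.0005;servo_line(W(x,Y,z),feed=.015);pause(.1);f=FL()-f0;print(round(get_time(),2),loc(),np.round(f,2))
    if f[0]<-7: print("STOP");break
o=[]
for n,b in (("top",(375,175,445,260)),("scene",(220,160,310,235))):
    p,d=capture(n);np.savez(n+"2.npz",p=p,d=d);x0,y0,x1,y1=b
    o.append(cv2.resize(p[y0:y1,x0:x1,::-1],(400,int(400*(y1-y0)/(x1-x0))),interpolation=cv2.INTER_CUBIC))
    for t in ("0","2"):
        P,_=cloud(n,np.load(n+t+".npz")["d"],b);L=np.c_[(P[:,:2]-SO)@np.c_[u,v],P[:,2]]
        for nm,y0_ in (("L",.018),("R",-.018)):
            print(n,t,nm,[ (int(xx*1e3),round(float(np.max(s)*1e3,),1)) for xx in np.arange(-.01,.06,.008) for s in [L[(abs(L[:,1]-y0_)<.004)&(abs(L[:,0]-xx)<.004)][:,2]] if len(s)>2])
h=max(i.shape[0] for i in o);o=[np.pad(i,((0,h-i.shape[0]),(0,0),(0,0))) for i in o]
cv2.imwrite("pics/snap.png",np.hstack(o))
E
```

```text
25.43 [-39.26  -1.63  64.85] [ 5.95  0.7  -2.82]
25.78 [-39.35  -1.63  65.05] [ 5.4  -0.1  -1.82]
top 0 L [(-10, 44.6), (-2, 63.6), (6, 61.7), (14, 60.1), (22, 61.5), (30, 60.4), (38, 58.8), (46, 59.1), (54, 61.0)]
top 0 R [(-10, 43.4), (-2, 42.6), (6, 62.3), (14, 61.1), (22, 59.4), (30, 60.4), (38, 60.4), (46, 59.6), (54, 59.1)]
top 2 L [(6, 63.8), (14, 61.4), (22, 61.6), (30, 61.3), (38, 61.1), (46, 60.8), (54, 60.2)]
top 2 R []
scene 0 L [(-10, 46.9), (-2, 43.6), (6, 66.0), (14, 60.4), (22, 61.3), (30, 61.0), (38, 60.8), (46, 61.3), (54, 59.3)]
scene 0 R [(-10, 44.0), (-2, 44.1), (6, 61.4), (14, 61.4), (22, 58.6), (30, 59.3), (38, 58.7), (46, 61.4), (54, 58.9)]
scene 2 L [(-10, 53.4), (-2, 55.2), (6, 65.2), (14, 61.1), (22, 62.9), (30, 61.5), (38, 60.5), (46, 64.0), (54, 60.1)]
scene 2 R [(-10, 53.7), (-2, 54.7), (6, 63.6), (14, 64.2), (22, 61.4), (30, 62.6), (38, 59.7), (46, 60.6), (54, 59.3)]
```

View pics/snap.png

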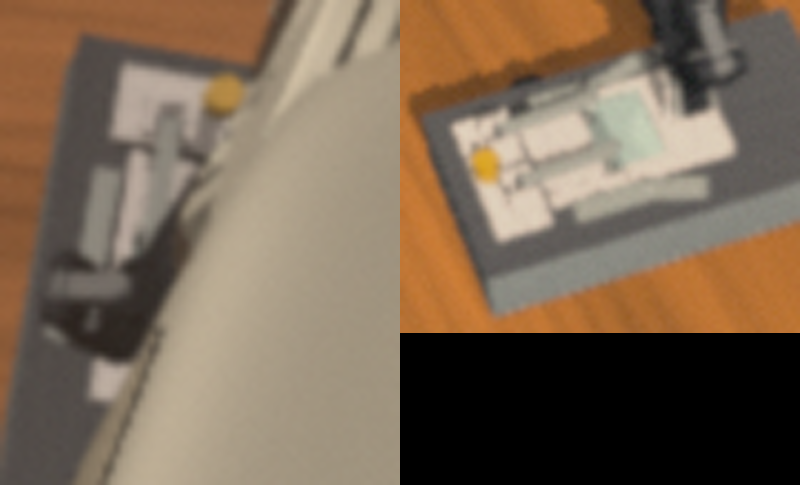

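The scene view shows both clip tips over the groove's near edge, at crop (625,65) and (605,155). The drag has reversed to about +5 N, so the clips are now pulling the plate inwards. I'll follow that pull to relieve it and feel for the stop.

```bash
python3 - <<'E'
from h import *
f0=np.array([-.4,.2,-.97]);Y=-.0016;z=.0647;x=-.0407
for i in range(10):
    x+=.0004;servo_line(W(x,Y,z),feed=.015);pause(.1);f=FL()-f0;print(round(get_time(),2),round(x,4),loc(),np.round(f,2))
    if f[0]<-3.5: print("STOP");break
p,d0=capture("scene")
d=np.mean([capture("scene")[1] for _ in range(8)],axis=0);np.savez("scene3.npz",p=p,d=d)
b=(220,160,310,235)
for t in ("0","3"):
    P,_=cloud("scene",np.load("scene"+t+".npz")["d"],b);L=np.c_[(P[:,:2]-SO)@np.c_[u,v],P[:,2]]
    for nm,y0_ in (("L",.018),("R",-.018)):
        print(t,nm,[(int(xx*1e3),round(float(np.median(s[s>.0535])*1e3),1)) for xx in np.arange(-.002,.05,.006) for s in [L[(abs(L[:,1]-y0_)<.005)&(abs(L[:,0]-xx)<.003)][:,2]] if (s>.0535).sum()>1])
cv2.imwrite("pics/s3.png",cv2.resize(p[160:235,220:310,::-1],(720,600),interpolation=cv2.INTER_CUBIC))
E
```

```text
26.23 -0.0403 [-39.33  -1.64  65.04] [ 6.41  0.06 -2.29]
26.58 -0.0399 [-39.26  -1.63  64.91] [ 6.4   0.38 -2.41]
26.93 -0.0395 [-39.25  -1.62  64.77] [ 5.01  0.16 -2.83]
27.28 -0.0391 [-39.13  -1.63  64.68] [ 4.39  0.31 -1.4 ]
27.63 -0.0387 [-39.15  -1.6   64.57] [ 3.2  -0.31 -1.83]
27.98 -0.0383 [-39.06  -1.59  64.59] [ 0.53 -0.73 -0.01]
28.33 -0.0379 [-39.01  -1.57  64.5 ] [-3.64  0.1   2.09]
STOP
0 L [(4, 58.9), (10, 59.0), (16, 57.1), (22, 57.5), (27, 57.9), (34, 58.4), (40, 57.5), (46, 57.9)]
0 R [(4, 58.4), (10, 58.6), (16, 56.9), (22, 57.7), (27, 56.9), (34, 56.5), (40, 56.8), (46, 56.1)]
3 L [(4, 62.0), (10, 59.3), (16, 58.5), (22, 59.0), (27, 57.9), (34, 57.8), (40, 57.5), (46, 57.7)]
3 R [(4, 61.9), (10, 59.6), (16, 58.4), (22, 58.2), (27, 58.4), (34, 58.2), (40, 58.1), (46, 57.5)]
```

View pics/s3.png

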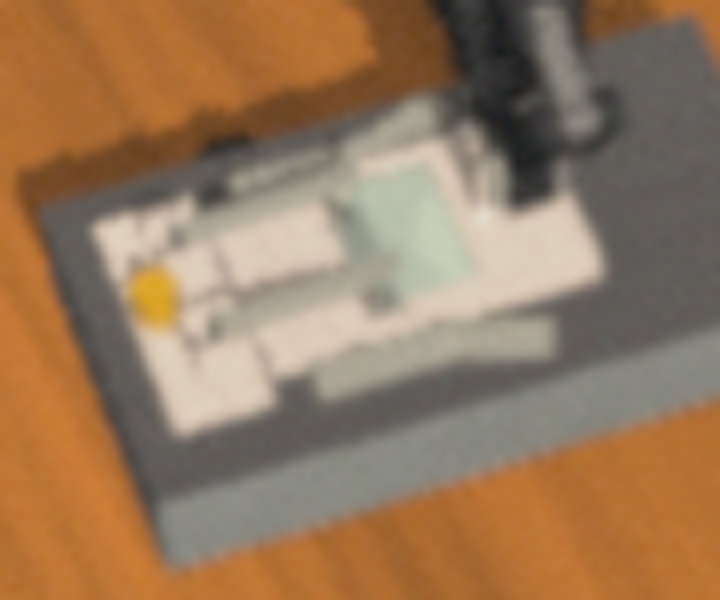

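Both clips sit about 1.4 mm above rest, which matches 0.03 rad; on the land they would be about 8 mm up. The plate is against the stop. I'll unload, release and check.

```bash
python3 - <<'E'
from h import *
f0=np.array([-.4,.2,-.97])
servo_line(W(-.0383,-.0016,.0647),feed=.01);pause(.2);print(loc(),np.round(FL()-f0,2))
move_gripper(.4);pause(.2);t=loc()/1e3;print(t,np.round(FL()-f0,2))
servo_line(W(t[0],t[1],.09),feed=.05);servo_line(W(t[0],t[1],.2),feed=.15)
move_pose([.30,-.02,.30],quat(0));pause(.3);print(get_time(),np.round(FL()-f0,2))
o=[]
for n,b in (("top",(375,175,445,260)),("scene",(220,160,310,235))):
    p,_=capture(n);d=np.mean([capture(n)[1] for _ in range(6)],axis=0);x0,y0,x1,y1=b
    cv2.imwrite(f"pics/{n}_full.png",p[:,:,::-1])
    o.append(cv2.resize(p[y0:y1,x0:x1,::-1],(400,int(400*(y1-y0)/(x1-x0))),interpolation=cv2.INTER_CUBIC))
    for D,nm in ((np.load(n+"0.npz")["d"],"before"),(d,"after")):
        P,_=cloud(n,D,b);L=np.c_[(P[:,:2]-SO)@np.c_[u,v],P[:,2]]
        for y0_ in (.018,-.018):
            s=L[(abs(L[:,1]-y0_)<.005)&(L[:,0]>.004)&(L[:,0]<.025)&(L[:,2]>.0535)][:,2];print(n,nm,y0_,np.round(np.median(s)*1e3,1),len(s))
h=max(i.shape[0] for i in o);o=[np.pad(i,((0,h-i.shape[0]),(0,0),(0,0))) for i in o]
cv2.imwrite("pics/end.png",np.hstack(o))
E
```

```text
[-37.85  -1.59  64.63] [ 0.85 -0.61 -2.04]
[-0.03821 -0.00163  0.06483] [ 0.97 -0.21  0.4 ]
32.825 [ 0.42 -0.61  0.64]
top before 0.018 57.7 33
top before -0.018 58.5 34
top after 0.018 59.3 34
top after -0.018 59.0 37
scene before 0.018 58.4 27
scene before -0.018 58.0 25
scene after 0.018 58.7 33
scene after -0.018 58.3 26
```

View pics/end.png

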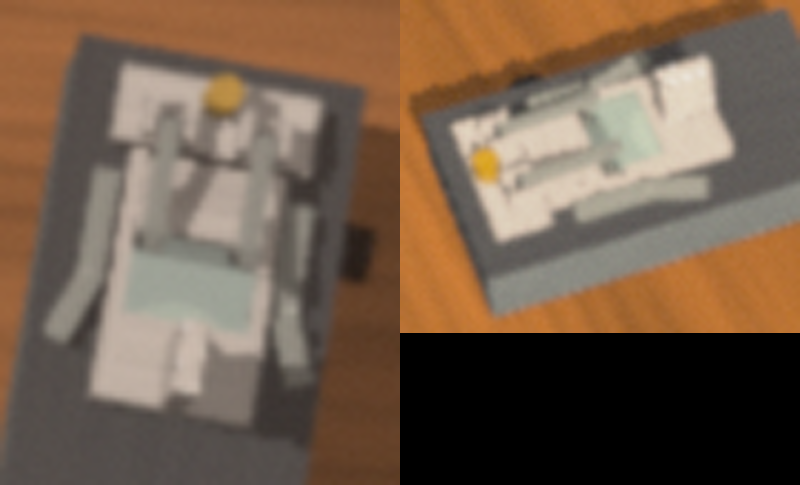

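View pics/scene_full.png

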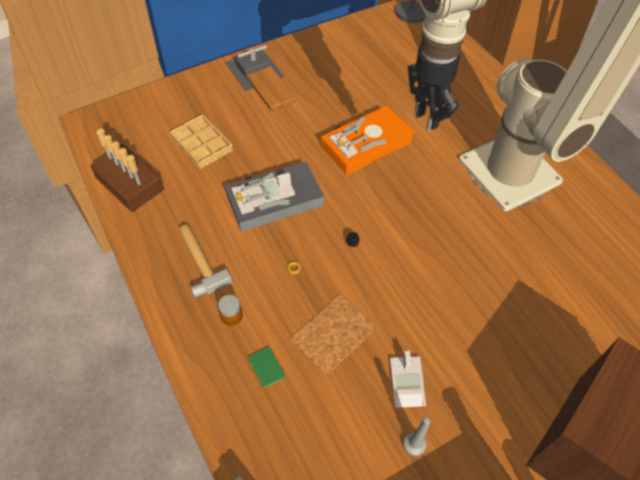

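The plate is seated between the rails. Both clip tips lie in the groove in the top crop, at (145,240) and (250,255), and nothing else has moved. The robot is clear, so I'm handing in.

```bash
python3 -c "
from rig import *
print(get_time());finish_job()"
```

```text
33.525
the job is handed in; nothing more can be done
```

The plate is seated on the grey stage with both clips in its groove, and I handed the job in at 33.5 s; no verdict is given.

**What I did:** I took the right-hand plate off the cork pad by its tab and laid it level in front of the clips. I slid it in small force-watched steps until both clips snapped down, felt the stop lightly, unloaded, let go and moved the arm clear.

**Forces (read between steps):**
- **Deck:** pressing reached about 9 N at most.
- **Clips:** driving them up took about 10 N along the slide, a little over the 4–8 N you gave, with 7–8 N down on the deck at the same time.
- **Snap:** when the clips dropped in, they pulled the plate the last 2.4 mm or so towards the stop. I did not read the force during that jump.
- **Stop:** my push onto it was under 4 N.

**Last checks:**
- **Clips:** averaged depth puts both about 0.3–1.6 mm above rest, where riding on the land would be about 8 mm. The two cameras differ by about 1 mm, which is within their noise. Both tips show in the groove in the last picture.
- **Plate:** it sits between the rails with the robot well clear.
- **Everything else:** the other objects, the second plate and the orange stage lie as before.

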